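Open the food tin with a blade and hold its carton over the scanner

ROBOT

A 6-joint arm with a two-finger parallel gripper is mounted at the origin on the work surface. World frame = base frame: x ahead of the robot, y to its left, z up, the work surface at z = 0. Lengths are in m, angles in rad, forces in N, time in s.
With the tool pointing down it reaches from about 0.275 to 0.875 m from the base axis. Payload 12.5 kg.
Tool frame: the origin (TCP) lies midway between the tips of the shut fingers; the grasp point (between the pads) lies 19 mm behind it; z points along the fingers, x is the direction in which the jaws open and shut, and the axes are right-handed (so a half turn about z gives the same grasp; the last joint's range is limited). The gripper opens to 85 mm and grips with 20 to 120 N. Pads are 22 mm wide; open, the fingers measure 114 mm over their backs; the gripper's body (76 mm by 85 mm) begins 54 mm behind the grasp point. The pads swing forward as they close: fully open they stand 13 mm farther back than shut.
Start: joints at [-1.323, 0.351, 1.652, -0, 1.139, -0.085], TCP at [0.18, -0.52, 0.231] pointing down, gripper open.
Joint ranges: [-2.75, 2.75], [-0.79, 2.1], [0.01, 2.65], [-1.57, 4.71], [0.07, 3.14], [-2.87, 2.87]. Speed limits (rad/s): [2.22, 2.22, 2.79, 3.14, 3.14, 3.14].

INTERFACE

Orientations are given as a unit quaternion [x, y, z, w].
In Python, from plant import ctrl gives the robot as it stands.
- The arm moves only by the tool move_arm, never from a script. Its argument "commands" is one flat list of numbers, 5 for each row, row after row: the opening, from 0 (shut) to 1 (fully open), then the shift along the world's x, y, z in mm, then the turn about the world's z in rad. In form: [grip, dx, dy, dz, turn, grip, dx, dy, dz, turn, ...]. A call has 1 to 12 rows; each row is the pose to reach, as a shift and turn from the pose commanded when the call began; what a row does not reach only later rows make up. A row lasts 1/10 s, in which the tool goes at most 50 mm and 8.59 degrees, less where a joint would pass 70% of its speed; a pose out of reach is approached as far as the arm can. A call with a gripper value outside its range is refused whole. The fingers move at their own pace and stop on an object; the grip force is fixed at half the most. Time passes only in rows, so rows that repeat a pose let the fingers close. It gives the time, the measured TCP pose, the force and the opening at its end, in the units of the state.
- ctrl.read_state(): the state, without advancing time (a new reading comes with each control period).
- ctrl.read_camera(name): name is "scene" or "top"; returns (picture, depth): 420x560x3 uint8, red, green, blue; 420x560 float32, m along the optical axis (not along the pixel's ray), 0 where there is no reading.
- ctrl.camera_model(name): a dict with "K" (3x3 intrinsics, pixels), "rvec" (rotation vector, rad) and "tvec" (3), from world to camera coordinates, as OpenCV has them. Camera axes: x right, y down, z forward; pixel columns grow to the right and rows downward; lengths in m; the calibration is good to about 2 mm. A picture is of the moment at which its call begins. camera_model takes no time and is no camera call.
- ctrl.sign_off(): hands the job in, once; it reports no verdict.
The state is a dict: "clock": time; "q": joint angles; "qd": joint speeds; "effort": joint torques, N m; "tcp_pos": TCP position; "eef_rot": TCP orientation; "force": force on the tool from outside, world axes, zero at the start; "torque": the same for the moment, N m; "opening": opening from 0.0 (shut) to 1.0 (fully open).
Only numpy, scipy, OpenCV 4.12 (cv2) and the standard library are available. Lean on these libraries where they do the work, as an engineer would, in place of code of your own. Each camera call takes 0.05 s, during which the arm holds its last target.

TASK

Lever the tin's lid up with the thin blade until it stands upright or further (only the blade may touch the lid until it stands open), then lay the blade flat on the table again. Take the small carton out of the tin, carry it above and across the loaded black crate, and finish while still holding it level and still about 20 mm above the glass of the scanner, centred over the glass with its long side along the glass's long side. It must not touch the scanner, and the goods in the crate must stay as they are.

Things in the scene. Friction and masses are not known exactly. Their poses are not given: they have to be found in the camera images.
- blade: Loose hand tool of about 100 g lying flat on the table, in front of the crate: wooden handle 100 x 16 x 22 mm (length x, width y, height z) and a flat dark steel blade 2.5 mm thick and 26 mm wide. Origin: centre of the handle's underside. Own +x points to the blade tip, z up; the blade's mid-plane is 11 mm above the origin and the tool ends 135 mm ahead of it. At the start the blade points roughly to world +y (within 20 degrees).
- blade_tip (a point): Centre of the blade's front edge, 135 mm ahead of the handle's centre and at half the handle's height.
- tin: Blue-painted metal tin fixed to the table, 200 (x) x 190 (y) x 65 mm high, walls and floor 3 mm, closed by a hinged lid. It stands left or right of the crate. Origin: centre of its underside, z up. Own -x is its front, roughly towards the robot (yaw within 12 degrees), with a slot in the middle of the front wall: 70 mm wide, from 50 mm above the table to the lid's underside at 65 mm. The blade fits in the slot under the lid and can enter 30 mm before it nears the carton.
- lid (a joint): Lid angle in rad: 0 shut (lies level on the tin), grows as it opens upward, 1.57 upright, 1.9 stop. Stiff hinge: it stays where it is left; about 1 N at the lip lifts it. Lid is a 3 mm plate, 212 mm long from hinge to lip, 190 mm wide, 80 g, overhanging the tin's front by 12 mm.
- lid_hinge (a point): Point on the hinge axis, at mid-width, in the plane of the lid's underside: at the tin's far (+x) rim, 100 mm from the tin's centre and 65 mm above the table. The axis runs along the tin's y. The point turns with the lid.
- lid_lip (a point): Middle of the lid's front edge at its underside, 212 mm from the hinge; it moves with the lid.
- carton: Closed cardboard carton 85 (x) x 45 (y) x 45 mm (z), about 150 g, lying on the floor of the tin near its middle, its long side roughly along the tin's x. Origin: centre of its underside. At least 25 mm is free on each side of it for fingers.
- scanner: Flat code scanner fixed to the table, on the other side of the crate from the tin: black housing 170 (x) x 130 (y) x 30 mm high with a raised grey frame of 126 x 86 mm around the glass. Origin: centre of its underside.
- window (a point): Centre of the upper face of the scanner's dark glass, 34 mm above the table. The glass is 110 mm along own x and 70 mm along own y, level with its frame; nothing on the scanner stands higher.
- crate: Black slatted crate fixed to the table between tin and scanner, 200 (x) x 140 (y) x 90 mm high, holding the jar, can and bottle. Origin: centre of its underside.
- jar: Jar, 60 mm across, 120 mm high, standing in the crate; leave alone. Origin: centre of its underside.
- can: Can, 68 mm across, 110 mm high, standing in the crate; leave alone. Origin: centre of its underside.
- bottle: Bottle, 52 mm across, 150 mm high, standing in the crate, its top about 154 mm above the table; leave alone. Origin: centre of its underside.
Mind the look-alikes: they are no part of the job. Several things have the shape of the scanner; the one meant has the colours described above.

How it is judged:
On the way, in this order (a step that is already met when the one before it is completed fails the run):
1. the blade levers the lid up (value of joint lid above 0.3 rad and contact force between blade and tin above 0.1 N), for 0.1 s.
2. the lid stands open (more than 1.35 rad) (value of joint lid above 1.35 rad), for 0.1 s.
3. the blade lies on the table, let go (height (world z) of blade below 0.02 m and horizontal distance between blade and tin above 0.085 m and contact force between blade and the fingers below 0.1 N), for 0.2 s.
4. the carton passes over the crate (height (world z) of carton above 0.1 m and y of carton in the frame of crate between -0.07 and 0.07 m and x of carton in the frame of crate between -0.14 and 0.14 m), for 0.04 s.
At the end, for the whole second after the job is handed in: Held still and level (7 deg) by the gripper, carton underside 6-35 mm above the glass, centre within 12 mm, long sides within 8 deg, not touching the scanner; lid over 1.2 rad open; blade let go, flat on the table 85 mm or more from the tin's centre; jar, can, bottle upright (all of step 3 and z of carton in the frame of window between 0.006 and 0.035 m and horizontal distance between carton and window below 0.012 m and angle between the x axis of carton and the x axis of window, either way round below 0.14 rad and angle between carton's own z axis and vertical below 0.12 rad and linear speed of carton below 0.02 m/s and contact force between carton and the fingers above 1 N and contact force between carton and scanner below 0.05 N and value of joint lid above 1.2 rad and angle between each of jar, can, bottle's own z axis and vertical below 0.2 rad); the arm keeps its last pose, push and grip.
It fails at once if the robot itself touches the lid before it is open (value of joint lid below 1.2 rad and contact force between any of the arm, the fingers and lid above 0.5 N).
It fails at once if the carton touches the scanner (contact force between carton and scanner above 0.5 N).
It fails at once if goods in the crate are disturbed (distance of any of jar, can, bottle from where it was at the start of the episode above 0.02 m).
It also fails if it takes over 72 s, if anything falls off the work surface, if the arm or the gripper's body presses on something with over 40 N, if the wrist force passes 120 N, or if a joint passes its speed limit or range.

## Working session

There is one attempt and no reset: what is moved stays moved. The work goes in short steps, Python scripts to look and compute and a tool call to move; the robot and the scene stay as the last step left them, time stands still between calls to the robot, and variables do not carry over. Pictures are saved under pics/ and viewed, and the job is handed in when it is done.

Besides the shell and the picture viewer there is one more tool, called as name(argument=value, ...), one argument or row to a line, values as JSON. move_arm: Moves the arm, as the interface text tells. Its arguments: {"type":"object","properties":{"commands":{"type":"array","items":{"type":"number"}}},"required":["commands"]}

```bash
ls; mkdir -p pics
cat > h.py <<'E'
import numpy as np, cv2
from plant import ctrl
def cam(n):
    m=ctrl.camera_model(n); K=np.array(m["K"]);R=cv2.Rodrigues(np.array(m["rvec"],float))[0];t=np.array(m["tvec"],float).ravel()
    return K,R,t
def ray(n,uv,z):
    K,R,t=cam(n); uv=np.atleast_2d(np.array(uv,float))
    d=np.c_[uv,np.ones(len(uv))]@np.linalg.inv(K).T@R; o=-R.T@t
    s=(z-o[2])/d[:,2]; return o+d*s[:,None]
def cloud(n,depth):
    K,R,t=cam(n); h,w=depth.shape; u,v=np.meshgrid(np.arange(w),np.arange(h))
    p=np.stack([(u-K[0,2])/K[0,0]*depth,(v-K[1,2])/K[1,1]*depth,depth],-1)
    return (p-t)@R
def proj(n,P):
    K,R,t=cam(n); P=np.atleast_2d(P); c=P@R.T+t; c=c@K.T; return c[:,:2]/c[:,2:]
def shot(n,tag):
    im,d=ctrl.read_camera(n); np.savez(f"pics/{tag}.npz",im=im,d=d)
    cv2.imwrite(f"pics/{tag}.png",im[...,::-1]); return im,d
E
python3 - <<'E'
from h import *
for n in("scene","top"):
    shot(n,n+"0"); K,R,t=cam(n); print(n,K,-R.T@t)
print(ctrl.read_state())
E
```

```text
pics
scene [[476.71579612   0.         277.81460355]
 [  0.         476.71579612 202.10410731]
 [  0.           0.           1.        ]] [ 1.35959701 -0.2327485   0.99556448]
top [[439.56514092   0.         276.55382832]
 [  0.         439.56514092 206.83505376]
 [  0.           0.           1.        ]] [ 0.37213553 -0.01520397  1.11786027]
{'clock': 0.1, 'q': array([-1.32258939e+00,  3.51234270e-01,  1.65236270e+00,  2.90610163e-05,
        1.13912882e+00, -8.46510559e-02]), 'qd': array([ 3.52457294e-04, -6.76133795e-05, -2.09975564e-03,  1.50341433e-04,
       -5.66709335e-04,  1.10946186e-04]), 'effort': array([ 5.85442922e-04, -5.06831503e+01, -2.91877806e+01, -1.11563731e-04,
        2.66500603e-03, -1.80580355e-05]), 'tcp_pos': array([ 0.17963835, -0.51951073,  0.23078284]), 'eef_rot': array([ 8.14473311e-01, -5.80200745e-01, -4.23475153e-04, -3.76620658e-04]), 'force': array([-0.60463941, -0.02267563,  0.65560569]), 'torque': array([-0.00901733, -0.01792667,  0.05857402]), 'opening': 0.9984817453412184}
```

View pics/scene0.png

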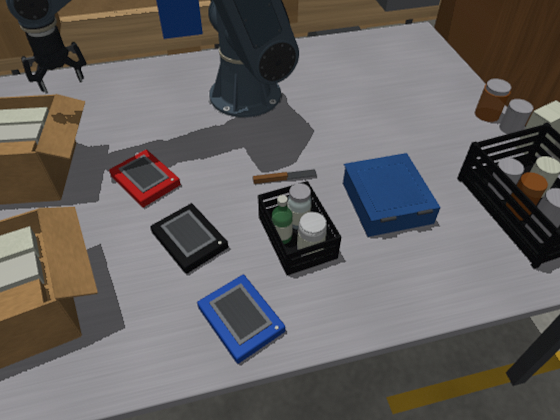

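View pics/top0.png

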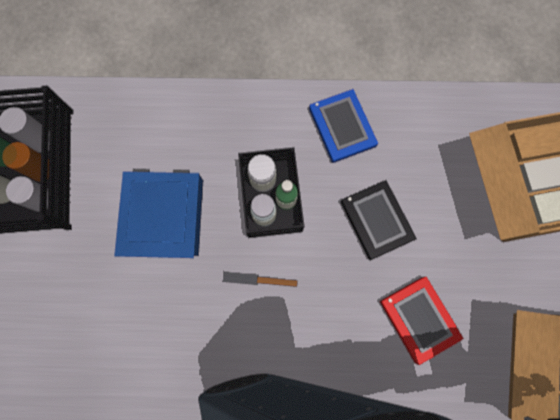

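Scanner look-alikes by top pixel: red (421,320), black (378,219) and blue (343,125). The black one matches. The open cartons at right and the large crate at left are décor.
Next I measure the parts.

```bash
cat > m.py <<'E'
from h import *
def rect(m,n,z,im=None):
    m=m.astype(np.uint8); k,l,s,c=cv2.connectedComponentsWithStats(m); i=1+np.argmax(s[1:,4]); mm=(l==i)
    cn=max(cv2.findContours(mm.astype(np.uint8),cv2.RETR_EXTERNAL,cv2.CHAIN_APPROX_NONE)[0],key=cv2.contourArea)[:,0]
    P=ray(n,cn,z)[:,:2]; r=cv2.minAreaRect((P*1000).astype(np.float32)); return r,P,mm
E
python3 - <<'E'
from m import *
f=np.load("pics/top0.npz"); im,d=f["im"],f["d"]; C=cloud("top",d)
hsv=cv2.cvtColor(im,cv2.COLOR_RGB2HSV); U,V=np.meshgrid(np.arange(560),np.arange(420))
def box(a,b,c,e): return (U>=a)&(U<=c)&(V>=b)&(V<=e)
H,S,Vv=[hsv[...,i].astype(int) for i in range(3)]
# lid top z .068
m=box(100,150,215,270)&(C[...,2]>.060)&(C[...,2]<0.076)
r,P,mm=rect(m,"top",.068); print("lid",r,np.median(C[mm][:,2]),mm.sum())
# scanner housing
m=box(330,175,425,265)&(Vv<60)
m=box(330,175,425,265)&(C[...,2]>.018)&(C[...,2]<.045)
r,P,mm=rect(m,"top",.030); print("scan",r,mm.sum(),np.median(C[mm][:,2]))
# frame grey
m=box(345,185,412,255)&(Vv>80)&(C[...,2]>.026)&(C[...,2]<.045)
r,P,mm=rect(m,"top",.034); print("frame",r,mm.sum())
# tool
m=box(210,262,310,295)&(C[...,2]>.006)&(C[...,2]<.04)
r,P,mm=rect(m,"top",.014); print("tool",r,mm.sum())
wood=box(210,262,310,295)&(S>90); 
r,P,mm=rect(wood,"top",.022); print("wood",r,mm.sum())
bl=box(210,262,262,295)&(Vv<130)
r,P,mm=rect(bl,"top",.012); print("steel",r,mm.sum())
m=box(230,140,310,245)&(C[...,2]>.05)
print("crate z max",C[m][:,2].max())
r,P,mm=rect(m,"top",.09); print("crate",r)
print("vals",hsv[278,240],hsv[282,280],hsv[278,215],hsv[219,378],hsv[195,378])
z=cv2.resize(im[255:300,200:320],None,fx=6,fy=6,interpolation=cv2.INTER_CUBIC)
cv2.imwrite("pics/tool.png",z[...,::-1])
z=cv2.resize(im[170:270,330:430],None,fx=6,fy=6,interpolation=cv2.INTER_CUBIC)
cv2.imwrite("pics/scan.png",z[...,::-1])
E
```

```text
lid ((582.954345703125, 279.2823486328125), (192.8129425048828, 219.76303100585938), 89.5188980102539) 0.06968870217406803 6808
scan ((580.8014526367188, -265.7552795410156), (169.4827117919922, 132.3031463623047), 24.95816421508789) 3453 0.033015508723744744
frame ((581.1215209960938, -268.05584716796875), (129.23318481445312, 88.805419921875), 25.045711517333984) 1751
tool ((427.5262451171875, 28.400283813476562), (184.69522094726562, 28.648998260498047), 85.71797943115234) 640
wood ((422.06097412109375, -13.113819122314453), (97.11292266845703, 13.527752876281738), 85.53832244873047) 224
steel ((429.5047302246094, 72.61614227294922), (98.3561019897461, 27.326814651489258), 85.93968963623047) 404
crate z max 1.1178602671379911
crate ((636.7039184570312, 4.8186798095703125), (206.9027099609375, 140.10044860839844), 7.259648323059082)
vals [120   9  86] [ 14 155 135] [146  11 161] [128  12  85] [126  12 107]
```

View pics/tool.png

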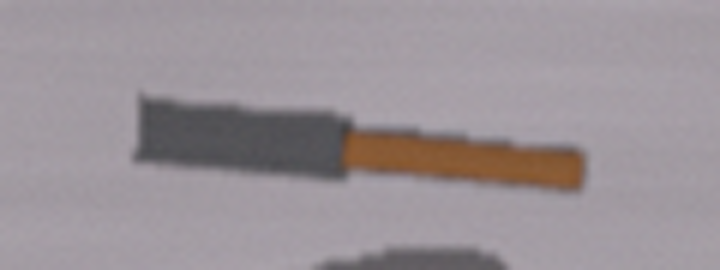

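View pics/scan.png

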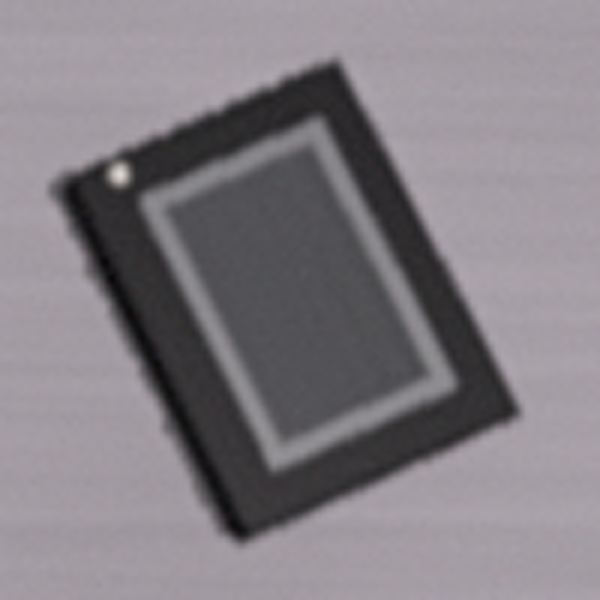

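Tool crop: dark steel points left (+y), with the wooden handle at right, about (277,282) in the full image. Scanner crop: black housing, grey frame and dark glass, centred near (378,219). Next I fit the tin's yaw by its lid edges.

Run:
```python
from m import *
f=np.load("pics/top0.npz"); im,d=f["im"],f["d"]; 
hsv=cv2.cvtColor(im,cv2.COLOR_RGB2HSV); print(hsv[215,150])
m=np.zeros(d.shape,np.uint8); m[150:275,100:220]=((hsv[150:275,100:220,0]>100)&(hsv[150:275,100:220,1]>130)&(hsv[150:275,100:220,2]>110))
m=cv2.morphologyEx(m,cv2.MORPH_OPEN,np.ones((9,9)))
cn=max(cv2.findContours(m,cv2.RETR_EXTERNAL,cv2.CHAIN_APPROX_NONE)[0],key=cv2.contourArea)[:,0]
P=ray("top",cn,.068)[:,:2]*1000; print(cv2.minAreaRect(P.astype(np.float32)))
c=P.mean(0); lo,hi=P.min(0),P.max(0); print(lo,hi)
for nm,s in(("front",(P[:,0]<lo[0]+12)&(abs(P[:,1]-c[1])<75)),("back",(P[:,0]>hi[0]-12)&(abs(P[:,1]-c[1])<75)),("left",(P[:,1]>hi[1]-14)&(abs(P[:,0]-c[0])<80)),("right",(P[:,1]<lo[1]+20)&(abs(P[:,0]-c[0])<80))):
    v=cv2.fitLine(P[s].astype(np.float32),cv2.DIST_HUBER,0,.01,.01).ravel(); print(nm,np.degrees(np.arctan2(v[1],v[0])),v[2:],s.sum())
z=cv2.resize(im[155:270,100:220],None,fx=5,fy=5,interpolation=cv2.INTER_CUBIC)
cv2.imwrite("pics/tin.png",z[...,::-1])
g=np.load("pics/scene0.npz")["im"]; z=cv2.resize(g[140:245,330:450],None,fx=5,fy=5,interpolation=cv2.INTER_CUBIC)
cv2.imwrite("pics/tin2.png",z[...,::-1])
```

```text
[108 162 135]
((578.8517456054688, 279.5209655761719), (187.5599365234375, 208.48370361328125), 89.6207046508789)
[474.72141442 185.40901205] [683.2830383  373.61641673]
front 89.540504 [476.09583 300.64615] 63
back 89.43288 [682.07544 283.55096] 61
left -0.49319565 [575.64197 372.09332] 65
right -0.39005545 [576.0556  186.98004] 65
```

View pics/tin.png

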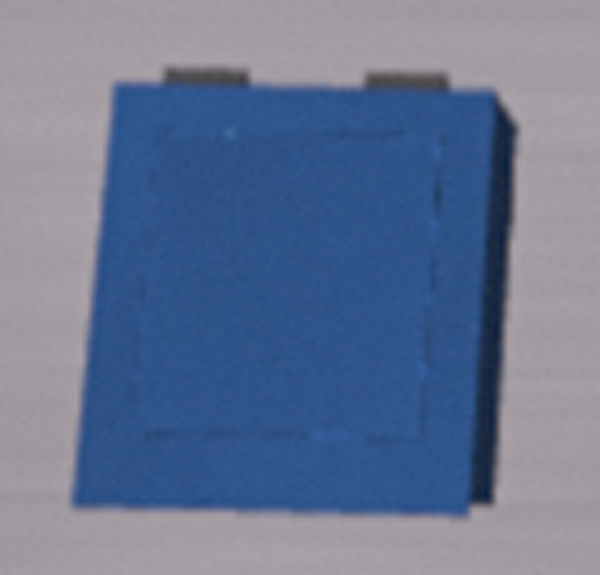

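View pics/tin2.png

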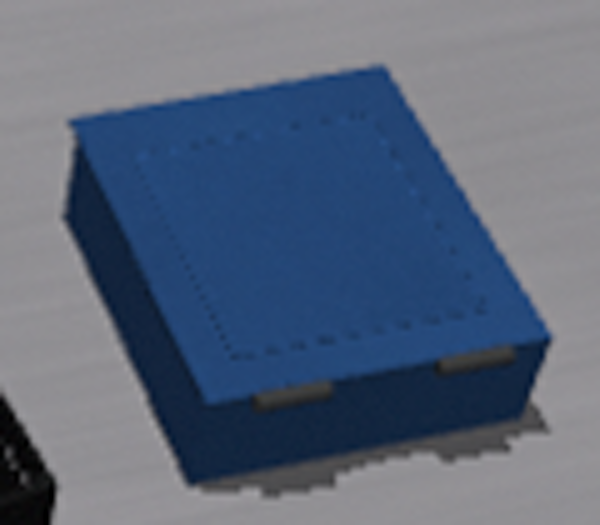

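move_arm(
  commands=[1, 245, 522, -111, 1.16, 1, 245, 522, -111, 1.16, 1, 245, 522, -111, 1.16, 1, 245, 522, -111, 1.16, 1, 245, 522, -111, 1.16, 1, 245, 522, -111, 1.16, 1, 245, 522, -111, 1.16, 1, 245, 522, -111, 1.16, 1, 245, 522, -111, 1.16, 1, 245, 522, -111, 1.16, 1, 245, 522, -111, 1.16, 1, 245, 522, -111, 1.16],
)

```text
clock: 1.3
tcp_pos: [0.4251, 0.0048, 0.1197]
eef_rot: [0.999, -0.038, -0.0, -0.0]
force: [1.2, -0.7, 0.4]
opening: 0.999
```

move_arm(
  commands=[0.6, 0, 0, -50, 0, 0.6, 0, 0, -90, 0, 0.6, 0, 0, -116, 0, 0.6, 0, 0, -116, 0, 0.6, 0, 0, -116, 0, 0, 0, 0, -116, 0, 0, 0, 0, -116, 0, 0, 0, 0, -116, 0, 0, 0, 0, -116, 0, 0, 0, 0, -116, 0, 0, 0, 0, -116, 0, 0, 0, 0, -116, 0],
)

```text
clock: 2.5
tcp_pos: [0.4255, 0.0021, 0.0056]
eef_rot: [0.999, -0.039, 0.001, 0.0]
force: [-1.5, 0.9, 13.6]
opening: 0.171
```

Run:
```python
from m import *
im,d=shot("scene","s1"); s=ctrl.read_state(); print(s["tcp_pos"],s["opening"],s["force"])
z=cv2.resize(im[100:240,220:360],None,fx=4,fy=4,interpolation=cv2.INTER_CUBIC); cv2.imwrite("pics/s1c.png",z[...,::-1])
```

```text
[0.42547701 0.00207568 0.00563619] 0.17113617994582264 [-2.15898766  0.1833651  13.5064385 ]
```

View pics/s1c.png

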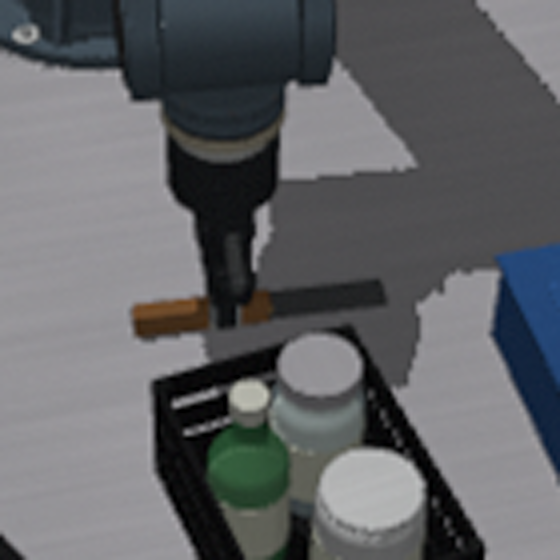

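move_arm(
  commands=[0, 0, 0, 30, 0, 0, -10, 0, 80, 0, 0, -50, 40, 120, -0.15, 0, -95, 80, 120, -0.3, 0, -95, 120, 120, -0.45, 0, -95, 160, 120, -0.6, 0, -95, 200, 120, -0.75, 0, -95, 240, 120, -0.9, 0, -95, 278, 120, -1.05, 0, -95, 278, 120, -1.2, 0, -95, 278, 120, -1.35, 0, -95, 278, 120, -1.5],
)

```text
clock: 3.75
tcp_pos: [0.3294, 0.2809, 0.1248]
eef_rot: [0.76, -0.649, 0.0, -0.0]
force: [-0.0, -0.6, -1.2]
opening: 0.168
```

move_arm(
  commands=[0, 0, 0, 0, 0, 0, 0, 0, 0, 0],
)

```text
clock: 3.95
tcp_pos: [0.3297, 0.2801, 0.1247]
eef_rot: [0.763, -0.646, 0.0, -0.0]
force: [-0.4, 0.1, -1.5]
opening: 0.171
```

Run:
```python
from m import *
print(ctrl.read_state())
for n in("scene","top"):
    im,d=shot(n,n+"2")
    a=im[60:260,300:460] if n=="scene" else im[150:350,80:280]
    z=cv2.resize(a,None,fx=3,fy=3,interpolation=cv2.INTER_CUBIC); cv2.imwrite(f"pics/{n}2c.png",z[...,::-1])
```

```text
{'clock': 3.95, 'q': array([5.96547493e-01, 3.01225994e-01, 2.04124757e+00, 9.25292129e-06,
       7.98485479e-01, 2.00146135e+00]), 'qd': array([-0.00584107,  0.00164838,  0.00057383, -0.0008189 , -0.00244202,
       -0.00383051]), 'effort': array([ 2.17879275e-01, -4.07613337e+01, -2.21740562e+01,  3.10326410e-03,
       -2.22576091e-03,  3.52444304e-01]), 'tcp_pos': array([0.32973322, 0.28012575, 0.12469248]), 'eef_rot': array([ 7.63254960e-01, -6.46097335e-01,  8.18556369e-05, -3.06065713e-04]), 'force': array([-0.36379454,  0.05144205, -1.45687907]), 'torque': array([-0.00052706, -0.01811595, -0.08022862]), 'opening': 0.17110185940836864}
```

View pics/scene2c.png

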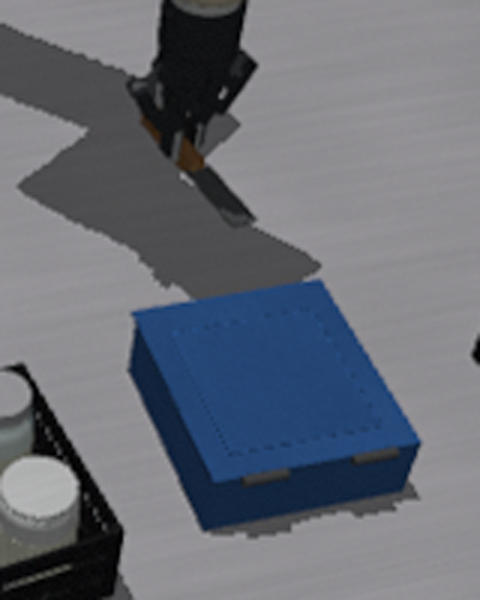

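View pics/top2c.png

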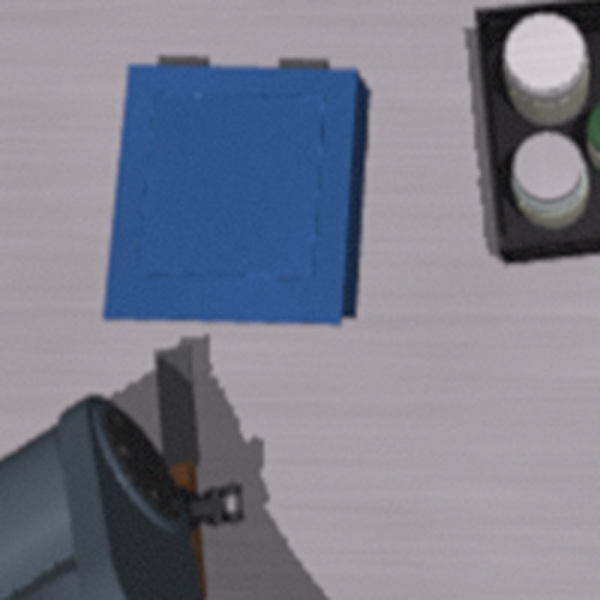

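move_arm(
  commands=[0, 0, 0, 0, -0.09, 0, 0, 0, 0, -0.175, 0, 0, 0, 0, -0.175, 0, 0, 0, 0, -0.175],
)

```text
clock: 4.45
tcp_pos: [0.3298, 0.2801, 0.1244]
eef_rot: [-0.704, 0.711, -0.0, 0.0]
force: [0.3, 0.4, -1.0]
opening: 0.168
```

```bash
cat > tip.py <<'E'
from m import *
import sys
tag=sys.argv[1]
s=ctrl.read_state(); print(s["tcp_pos"],np.degrees(2*np.arctan2(s["eef_rot"][1],s["eef_rot"][0])),s["force"])
for n in("scene","top"):
    im,d=shot(n,n+tag); t=s["tcp_pos"]+[.12,0,.008]
    u,v=proj(n,t)[0].astype(int); print(n,u,v)
    u0,v0=max(u-50,0),max(v-50,0); a=im[v0:v0+100,u0:u0+100]
    z=cv2.resize(a,None,fx=6,fy=6,interpolation=cv2.INTER_CUBIC); cv2.imwrite(f"pics/{n}{tag}c.png",z[...,::-1]); print("crop origin",u0,v0)
E
python3 tip.py 3
```

```text
[0.32977296 0.28010394 0.12436219] 269.42866869795114 [ 0.34178605  0.41572505 -1.00986715]
scene 375 134
crop origin 325 84
top 145 264
crop origin 95 214
```

View pics/scene3c.png

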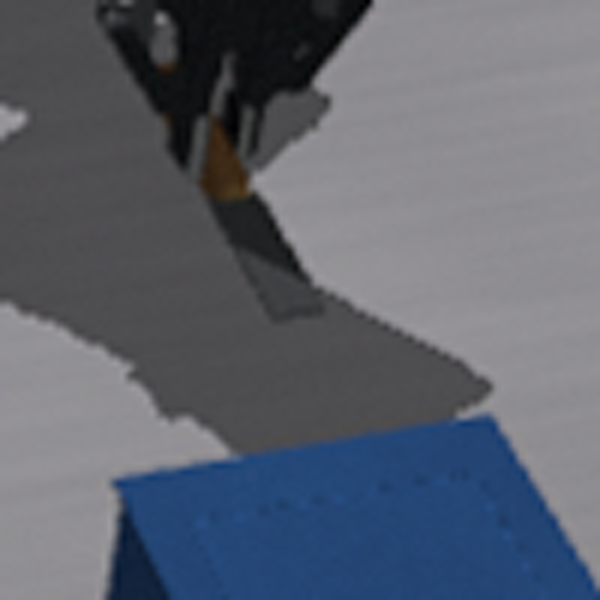

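View pics/top3c.png

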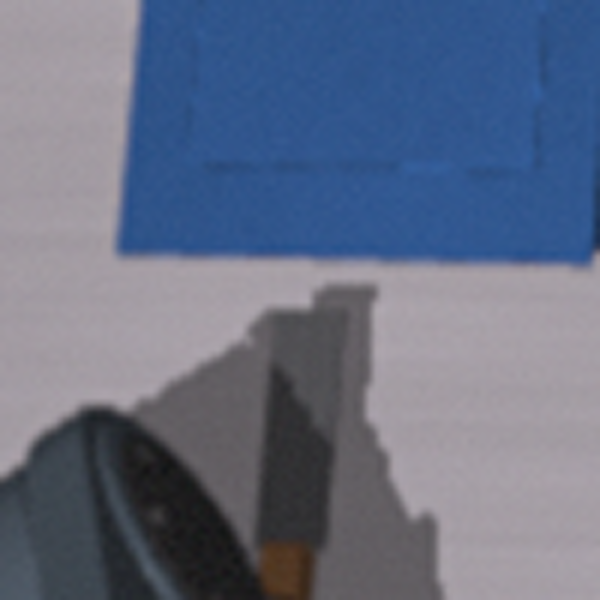

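Run:
```python
from m import *
def tri(a,b):
    Ps=[]
    for n in("scene","top"):
        K,R,t=cam(n); Ps.append(K@np.c_[R,t])
    X=cv2.triangulatePoints(Ps[0],Ps[1],np.array(a,float).reshape(2,1),np.array(b,float).reshape(2,1)); return (X[:3]/X[3]).ravel()
o=.5
X=tri((375-.4,136.8-.4),(146.8-.4,265.7-.4)); print(X)
for n in("scene","top"): print(proj(n,X))
d=np.load("pics/top3.npz")["d"]; C=cloud("top",d)
for v in range(264,304,4): print(v,C[v,146 if v<285 else 144])
d=np.load("pics/scene3.npz")["d"]; C=cloud("scene",d); print(C[133,373],C[125,368])
```

```text
[0.44833692 0.27968077 0.12548787]
[[374.50317821 136.41877654]]
[[146.26471284 265.25445756]]
264 [0.46093335 0.31719184 0.0023228 ]
268 [0.44180472 0.27809664 0.13122275]
272 [0.43302676 0.27768289 0.13031031]
276 [0.4241164  0.27643025 0.13223759]
280 [0.41548945 0.27663467 0.12924676]
284 [0.40669943 0.27563144 0.13035127]
288 [0.39793756 0.27950472 0.12993232]
292 [0.38925791 0.27881539 0.12996123]
296 [0.3805977  0.27765133 0.13159771]
300 [0.37199825 0.27722787 0.13075048]
[0.43822331 0.2785719  0.12966767] [0.40045119 0.27882233 0.12783422]
```

move_arm(
  commands=[0, 0, 0, -35, 0, 0, 0, 0, -71, 0, 0, 0, 0, -71, 0, 0, 0, 0, -71, 0, 0, 15, 1, -71, 0, 0, 30, 1, -71, 0, 0, 30, 1, -71, 0],
)

```text
clock: 5.25
tcp_pos: [0.3629, 0.2819, 0.0547]
eef_rot: [-0.702, 0.712, -0.001, 0.002]
force: [-0.2, 0.0, -0.7]
opening: 0.173
```

```bash
python3 tip.py 4
```

```text
[0.36288191 0.28191047 0.0546773 ] 269.1782719883816 [-0.16731443  0.01848667 -0.72613047]
scene 376 161
crop origin 326 111
top 154 252
crop origin 104 202
```

View pics/scene4c.png

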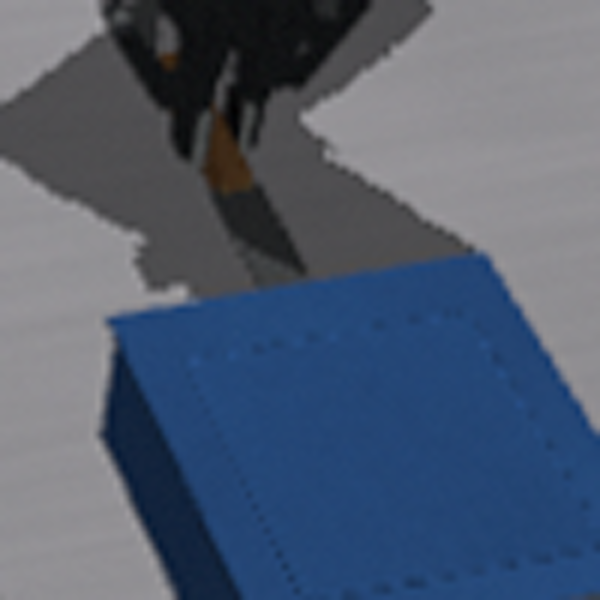

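View pics/top4c.png

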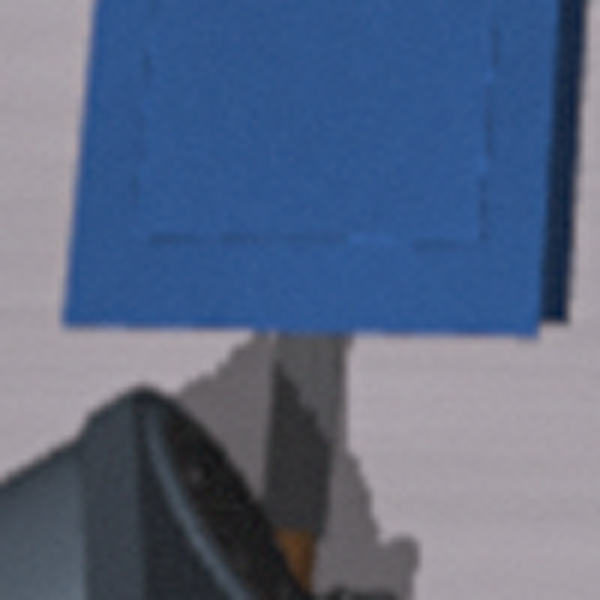

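move_arm(
  commands=[0, 10, -1, -1, 0, 0, 18, -1, -1, 0, 0, 26, -1, -1, 0, 0, 26, -1, -1, 0, 0, 26, -1, -1, 0],
)

```text
clock: 5.85
tcp_pos: [0.3857, 0.2801, 0.0522]
eef_rot: [-0.702, 0.712, 0.0, -0.0]
force: [-0.5, 0.9, -1.2]
opening: 0.167
```

move_arm(
  commands=[0, 0, 0, 7, 0, 0, 0, 0, 15, 0, 0, 1, 0, 25, 0, 0, 3, 0, 34, 0, 0, 4, 0, 43, 0, 0, 6, 0, 51, 0, 0, 9, 0, 60, 0, 0, 12, 0, 69, 0, 0, 14, 0, 77, 0, 0, 14, 0, 77, 0, 0, 14, 0, 77, 0],
)

```text
clock: 6.95
tcp_pos: [0.3998, 0.2802, 0.1293]
eef_rot: [-0.702, 0.712, -0.0, 0.0]
force: [-0.6, 0.3, -0.9]
opening: 0.169
```

```bash
python3 tip.py 5
```

```text
[0.39980572 0.28019519 0.12933324] 269.2227085626091 [-0.57645647  0.31666377 -0.89463604]
scene 385 150
crop origin 335 100
top 146 232
crop origin 96 182
```

View pics/scene5.png

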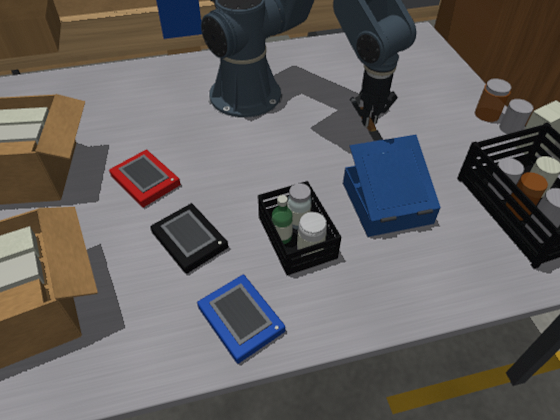

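View pics/top5.png

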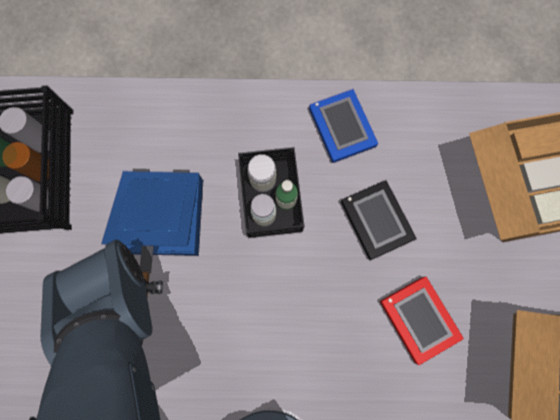

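move_arm(
  commands=[0, 8, 0, 16, 0, 0, 17, 0, 31, 0, 0, 28, 0, 46, 0, 0, 40, 0, 59, 0, 0, 54, 0, 71, 0, 0, 69, 0, 81, 0, 0, 84, 0, 89, 0, 0, 101, 0, 95, 0, 0, 101, 0, 95, 0],
)

```text
clock: 7.95
tcp_pos: [0.5021, 0.2802, 0.2244]
eef_rot: [-0.702, 0.712, -0.0, 0.0]
force: [-0.5, -0.7, -1.7]
opening: 0.169
```

```bash
python3 tip.py 6
```

```text
[0.50205612 0.28015193 0.2243843 ] 269.1882016438202 [-0.47438793 -0.69307115 -1.6737758 ]
scene 409 148
crop origin 359 98
top 137 177
crop origin 87 127
```

View pics/scene6.png

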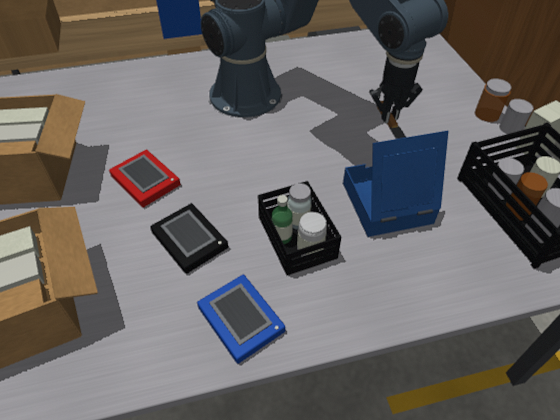

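View pics/top6c.png

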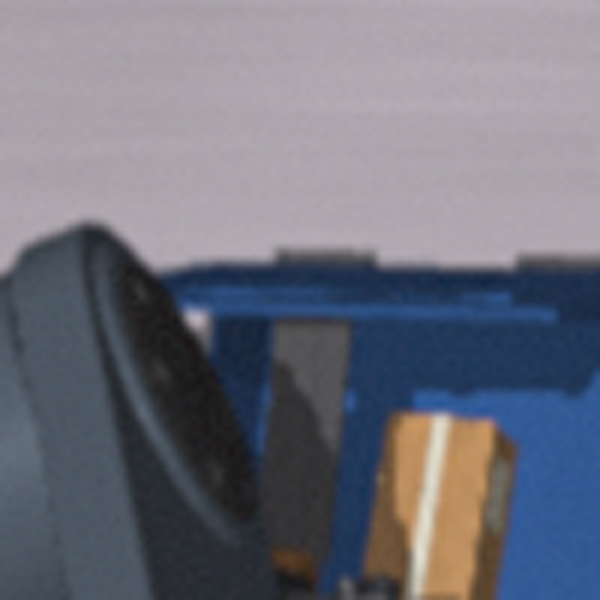

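move_arm(
  commands=[0, 17, 0, 4, 0, 0, 34, 0, 5, 0, 0, 51, 0, 5, 0, 0, 68, 0, 5, 0, 0, 85, 0, 5, 0, 0, 85, 0, 5, 0, 0, 85, 0, 5, 0],
)

```text
clock: 8.75
tcp_pos: [0.5847, 0.2802, 0.2286]
eef_rot: [-0.702, 0.712, 0.0, -0.001]
force: [0.1, 1.1, -1.2]
opening: 0.165
```

move_arm(
  commands=[0, -40, 0, 0, 0, 0, -80, 0, 0, 0, 0, -120, 0, 0, 0, 0, -160, 0, 0, 0, 0, -200, -20, 0, 0, 0, -240, -60, 0, 0, 0, -240, -100, 0, 0, 0, -240, -100, 0, 0],
)

```text
clock: 9.55
tcp_pos: [0.3432, 0.1772, 0.2292]
eef_rot: [-0.702, 0.712, -0.0, -0.0]
force: [0.6, 0.2, -0.6]
opening: 0.17
```

```bash
python3 tip.py 7
```

```text
[0.34316425 0.17724445 0.22922746] 269.1533781628004 [ 0.57388185  0.15065629 -0.62569004]
scene 345 112
crop origin 295 62
top 181 254
crop origin 131 204
```

View pics/scene7.png

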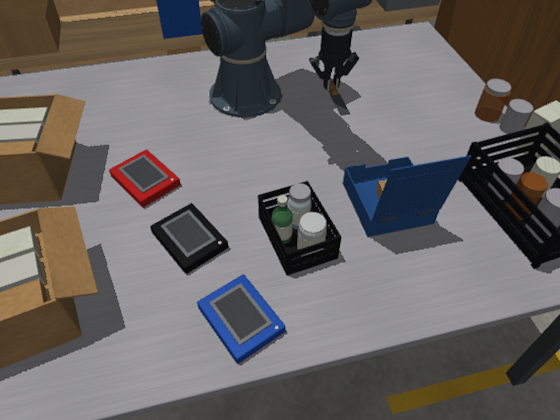

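View pics/top7.png

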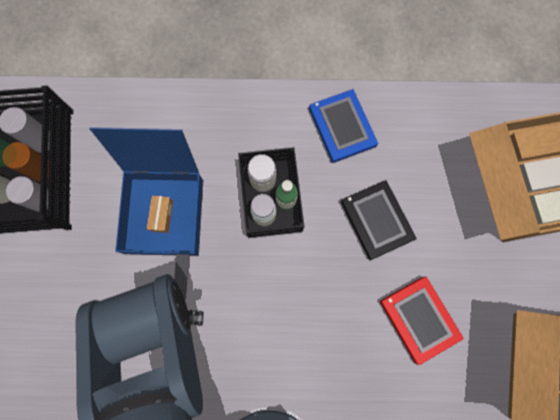

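The lid leans past upright, with the carton visible at top (158,212). Now I lay the blade down in front of the crate.

move_arm(
  commands=[0, 0, -40, 0, 0, 0, 0, -80, -30, 0, 0, 0, -117, -70, 0, 0, 0, -117, -110, 0, 0, 0, -117, -150, 0, 0, 0, -117, -190, 0, 0, 0, -117, -212, 0, 0, 0, -117, -220, 0, 0, 0, -117, -222, 0, 0, 0, -117, -222, 0, 0, 0, -117, -222, 0],
)

```text
clock: 10.75
tcp_pos: [0.3464, 0.0634, 0.0082]
eef_rot: [-0.702, 0.712, -0.001, 0.001]
force: [0.8, 0.1, -1.0]
opening: 0.167
```

move_arm(
  commands=[0, 0, 0, -2, 0, 0, 0, 0, -2, 0, 0.5, 0, 0, -2, 0, 0.5, 0, 0, -2, 0, 0.5, 0, 0, -2, 0, 0.5, 0, 0, -2, 0, 0.5, 0, 0, 40, 0, 0.6, 0, 0, 80, 0, 0.7, 0, 0, 130, 0, 0.75, -40, 0, 180, 0, 0.75, -40, 0, 200, 0, 0.75, -40, 0, 200, 0],
)

```text
clock: 11.95
tcp_pos: [0.3064, 0.0634, 0.2104]
eef_rot: [-0.702, 0.712, -0.002, 0.003]
force: [1.2, 1.1, -0.8]
opening: 0.752
```

Run:
```python
from m import *
s=ctrl.read_state(); print(s["tcp_pos"],s["force"],s["opening"])
for n in("scene","top"): shot(n,n+"8")
f=np.load("pics/top8.npz"); im,d=f["im"],f["d"]; C=cloud("top",d)
hsv=cv2.cvtColor(im,cv2.COLOR_RGB2HSV); H,S,V=[hsv[...,i].astype(int) for i in range(3)]
m=np.zeros(d.shape,bool); m[180:245,125:195]=True
m&=(C[...,2]>.04)&(C[...,2]<.058)&~((H>95)&(H<125)&(S>90))
r,P,mm=rect(m,"top",.048); print("carton",r,mm.sum(),np.median(C[mm][:,2]))
z=cv2.resize(im[160:310,100:300],None,fx=4,fy=4,interpolation=cv2.INTER_CUBIC); cv2.imwrite("pics/top8c.png",z[...,::-1])
```

```text
[0.30636426 0.06335162 0.21038011] [ 1.16473676  1.1340831  -0.84800897] 0.7517498342933084
carton ((584.8191528320312, 282.8051452636719), (48.19365692138672, 85.96179962158203), 85.02056884765625) 642 0.048943747066082226
```

View pics/top8c.png

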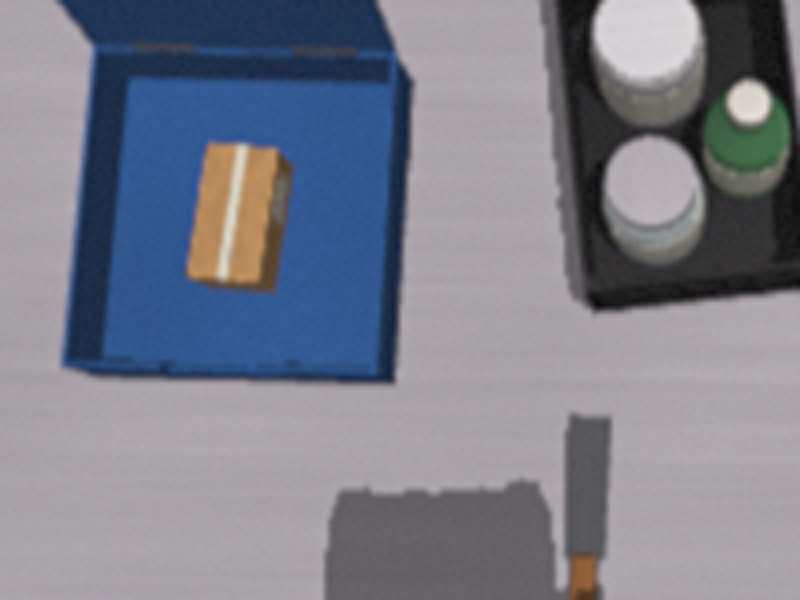

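View pics/scene8.png

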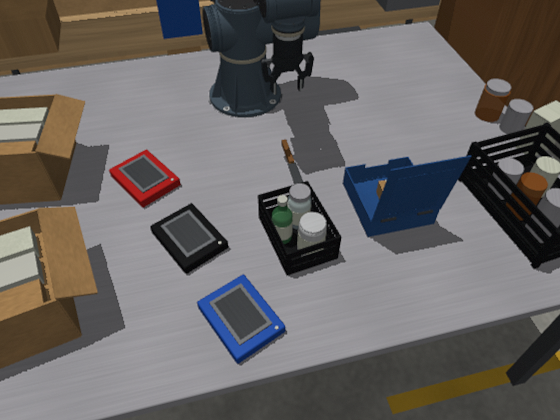

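Run:
```python
from m import *
f=np.load("pics/top8.npz"); im=f["im"]; hsv=cv2.cvtColor(im,cv2.COLOR_RGB2HSV)
m=np.zeros(im.shape[:2],bool); m[190:236,140:175]=True; m&=(hsv[...,1]<75)&(hsv[...,2]>150)
v,u=np.nonzero(m); P=ray("top",np.c_[u,v],.048)[:,:2]*1000
l=cv2.fitLine(P.astype(np.float32),cv2.DIST_HUBER,0,.01,.01).ravel(); print(len(P),np.degrees(np.arctan2(l[1],l[0])),P.mean(0))
o=np.zeros_like(m); o[190:240,140:172]=True; o&=((hsv[...,0]<30)&(hsv[...,1]>60)&(hsv[...,2]>150))|m
r,P,mm=rect(o,"top",.048); print(r,mm.sum())
```

```text
104 -4.551698 [586.61750061 285.11054749]
((585.0758666992188, 284.3686828613281), (43.95015335083008, 84.68270111083984), 85.45692443847656) 589
```

move_arm(
  commands=[0.85, 40, 31, 0, 0, 0.85, 80, 62, 0, -0.066, 0.85, 119, 95, 0, -0.066, 0.85, 158, 126, 0, -0.066, 0.85, 197, 157, 0, -0.066, 0.85, 236, 188, 0, -0.066, 0.85, 279, 221, 0, -0.066, 0.85, 279, 221, 0, -0.066, 0.85, 279, 221, -45, -0.066, 0.85, 279, 221, -90, -0.066, 0.85, 279, 221, -90, -0.066, 0.85, 279, 221, -90, -0.066],
)

```text
clock: 13.25
tcp_pos: [0.5844, 0.2839, 0.1165]
eef_rot: [-0.678, 0.735, 0.0, -0.001]
force: [0.5, -0.5, 0.7]
opening: 0.853
```

Run:
```python
from m import *
s=ctrl.read_state(); print(s["tcp_pos"],np.degrees(2*np.arctan2(s["eef_rot"][1],s["eef_rot"][0])),s["opening"])
im,d=shot("scene","scene9"); z=cv2.resize(im[80:240,320:480],None,fx=4,fy=4,interpolation=cv2.INTER_CUBIC); cv2.imwrite("pics/s9c.png",z[...,::-1])
```

```text
[0.58437093 0.28386183 0.11654738] 265.4392407845574 0.8531036494237337
```

View pics/s9c.png

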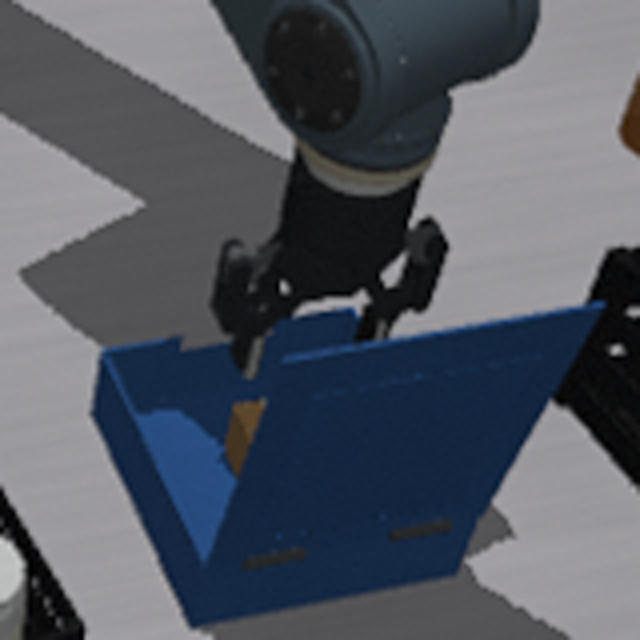

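Fingers straddle the carton and are clear of the lid. I descend and grip.

move_arm(
  commands=[0.85, 1, 0, -40, 0, 0.85, 1, 0, -75, 0, 0.85, 1, 0, -98, 0, 0.85, 1, 0, -107, 0, 0.85, 1, 0, -107, 0, 0, 1, 0, -107, 0, 0, 1, 0, -107, 0, 0, 1, 0, -107, 0, 0, 1, 0, -107, 0, 0, 1, 0, -107, 0, 0, 1, 0, -107, 0],
)

```text
clock: 14.4
tcp_pos: [0.5869, 0.2847, 0.0125]
eef_rot: [-0.678, 0.735, -0.001, 0.002]
force: [-0.9, -0.7, 8.7]
opening: 0.52
```

move_arm(
  commands=[0, 0, 0, 20, 0, 0, 0, 0, 50, 0, 0, 0, 0, 90, 0, 0, 0, 0, 130, 0, 0, 0, 0, 170, 0, 0, 0, 0, 205, 0, 0, 0, 0, 215, 0, 0, 0, 0, 215, 0],
)

```text
clock: 15.2
tcp_pos: [0.5861, 0.2844, 0.2268]
eef_rot: [-0.678, 0.735, -0.001, 0.001]
force: [-0.0, -0.5, -1.4]
opening: 0.521
```

Run:
```python
from m import *
s=ctrl.read_state(); print(s["tcp_pos"],s["force"],s["opening"])
for n in("scene","top"): im,d=shot(n,n+"10")
im=np.load("pics/scene10.npz")["im"]; z=cv2.resize(im[40:240,250:480],None,fx=3,fy=3,interpolation=cv2.INTER_CUBIC); cv2.imwrite("pics/s10c.png",z[...,::-1])
```

```text
[0.58608262 0.28437397 0.22683946] [-0.03438908 -0.51229686 -1.35737323] 0.520559903068792
```

View pics/s10c.png

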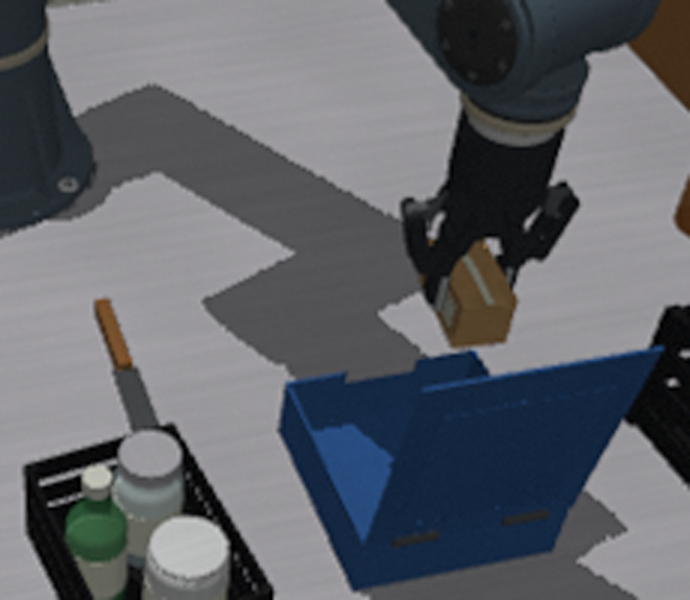

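move_arm(
  commands=[0, 0, -25, 0, 0, 0, 0, -60, 0, 0.04, 0, 0, -100, 0, 0.08, 0, 0, -140, 0, 0.12, 0, 0, -180, 0, 0.16, 0, 0, -220, 0, 0.2, 0, 0, -260, 0, 0.24, 0, 0, -300, 0, 0.28, 0, 0, -340, 0, 0.32, 0, 0, -380, 0, 0.36, 0, 0, -415, 0, 0.4, 0, 0, -440, 0, 0.44],
)

```text
clock: 16.5
tcp_pos: [0.5847, -0.1578, 0.223]
eef_rot: [0.823, -0.569, -0.002, 0.001]
force: [0.5, 0.1, -0.9]
opening: 0.52
```

move_arm(
  commands=[0, -1, -30, 0, 0.03, 0, -2, -60, 0, 0.06, 0, -3, -90, -20, 0.076, 0, -3, -105, -50, 0.076, 0, -3, -111, -80, 0.076, 0, -3, -111, -100, 0.076, 0, -3, -111, -100, 0.076, 0, -3, -111, -100, 0.076],
)

```text
clock: 17.3
tcp_pos: [0.5823, -0.2665, 0.1245]
eef_rot: [0.843, -0.537, -0.001, 0.0]
force: [0.2, 0.1, -0.7]
opening: 0.52
```

Run:
```python
from m import *
s=ctrl.read_state(); print(s["tcp_pos"],np.degrees(2*np.arctan2(s["eef_rot"][1],s["eef_rot"][0])),s["force"],s["opening"])
for n in("scene","top"): im,d=shot(n,n+"11")
im=np.load("pics/scene11.npz")["im"]; z=cv2.resize(im[100:300,120:340],None,fx=3,fy=3,interpolation=cv2.INTER_CUBIC); cv2.imwrite("pics/s11c.png",z[...,::-1])
```

```text
[ 0.58233502 -0.26651309  0.12448667] -64.98443200470065 [ 0.15595568  0.07773544 -0.66691972] 0.5204366853593496
```

View pics/s11c.png

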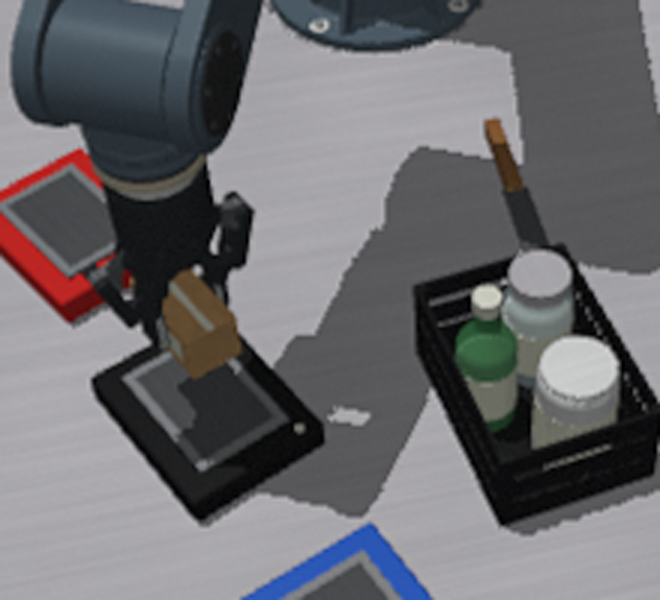

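View pics/top11.png

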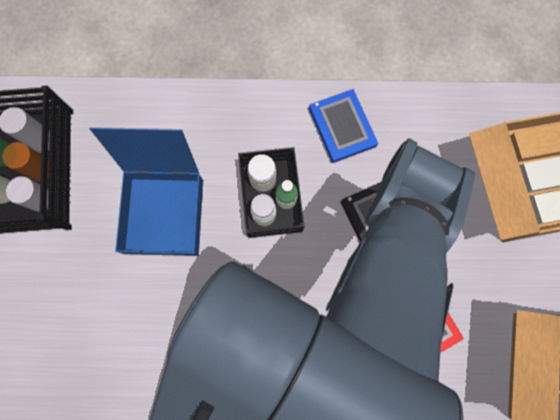

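move_arm(
  commands=[0, 0, -1, -15, 0, 0, 0, -1, -30, 0, 0, 0, -1, -45, 0, 0, 0, -1, -45, 0, 0, 0, -1, -45, 0],
)

```text
clock: 17.9
tcp_pos: [0.5825, -0.2677, 0.0797]
eef_rot: [0.843, -0.537, -0.0, 0.0]
force: [-0.5, -0.8, -1.9]
opening: 0.517
```

```bash
cat > fin.py <<'E'
from m import *
import sys
s=ctrl.read_state(); print(s["tcp_pos"],np.degrees(2*np.arctan2(s["eef_rot"][1],s["eef_rot"][0])),s["force"],s["opening"])
im,d=shot("scene","fin"+sys.argv[1]); C=cloud("scene",d); hsv=cv2.cvtColor(im,cv2.COLOR_RGB2HSV)
m=(hsv[...,0]<25)&(hsv[...,1]>70)&(np.hypot(C[...,0]-.581,C[...,1]+.268)<.08)&(C[...,2]>.045)&(C[...,2]<.2)
l=cv2.connectedComponentsWithStats(m.astype(np.uint8)); i=1+np.argmax(l[2][1:,4]); m=l[1]==i
P=C[m]; print("n",m.sum(),"z pct",np.percentile(P[:,2],[1,5,50,95,99]))
top=P[P[:,2]>np.percentile(P[:,2],97)-.006]; A=np.c_[top[:,:2]-top[:,:2].mean(0),np.ones(len(top))]; print("top plane",np.linalg.lstsq(A,top[:,2],rcond=None)[0])
L=np.array([np.cos(np.radians(25)),np.sin(np.radians(25))]); N=np.array([-L[1],L[0]])
q=(P[:,:2]-[.581,-.268]); print("along",np.percentile(q@L,[1,99]),"across",np.percentile(q@N,[1,99]))
v,u=np.nonzero(m); print(u.min(),u.max(),v.min(),v.max())
z=cv2.resize(im[130:290,120:260],None,fx=4,fy=4,interpolation=cv2.INTER_CUBIC); cv2.imwrite(f"pics/fin{sys.argv[1]}c.png",z[...,::-1])
E
python3 fin.py a
```

```text
[ 0.58254016 -0.26770528  0.07973287] -64.98818447919435 [-0.50143182 -0.82626724 -1.89482563] 0.5172753669616971
n 523 z pct [0.07019981 0.07509534 0.11224376 0.11643593 0.15014165]
top plane [ 0.00047576 -0.05707144  0.11504808]
along [-0.01876801  0.04601817] across [-0.02482237  0.02087672]
176 201 202 237
```

View pics/finac.png

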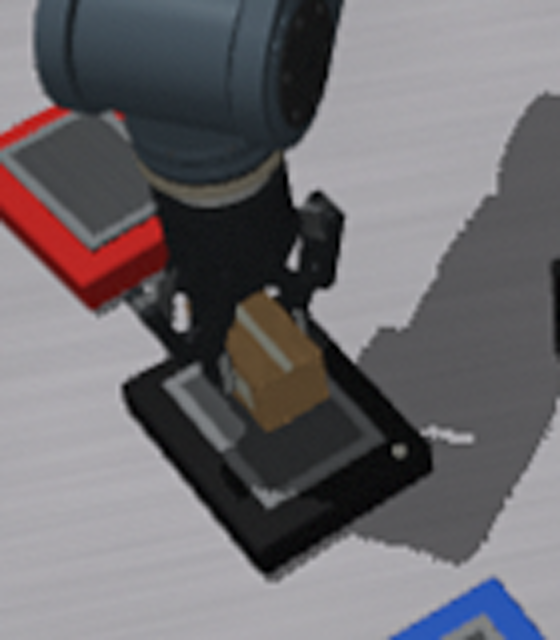

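move_arm(
  commands=[0, -1, 0, -8, 0, 0, -1, 0, -15, 0, 0, -1, 0, -15, 0, 0, -1, 0, -15, 0, 0, -1, 0, -15, 0, 0, -1, 0, -15, 0],
)

```text
clock: 18.55
tcp_pos: [0.5819, -0.2679, 0.0656]
eef_rot: [0.843, -0.537, 0.0, -0.0]
force: [-0.6, -0.1, -1.9]
opening: 0.518
```

```bash
python3 fin.py b
python3 - <<'E'
from m import *
for n,a,b in(("top","top8","x"),):
    pass
f=np.load("pics/finb.npz")["d"]; C=cloud("scene",f)
# lid angle from scene depth
im=np.load("pics/finb.npz")["im"]; hsv=cv2.cvtColor(im,cv2.COLOR_RGB2HSV)
m=(hsv[...,0]>100)&(hsv[...,0]<125)&(hsv[...,1]>110)&(C[...,0]>.66)&(C[...,2]>.09)&(C[...,2]<.3)&(C[...,1]>.15)&(C[...,1]<.42)
P=C[m]; p=np.polyfit(P[:,2],P[:,0],1); print("lid angle",np.pi/2+np.arctan(p[0]),m.sum(),P[:,2].max())
a=np.load("pics/scene0.npz")["im"][175:275,250:345].astype(int); b=im[175:275,250:345].astype(int); print("crate diff",np.abs(a-b).mean())
E
```

```text
[ 0.58185283 -0.26788185  0.06558331] -64.99066763470805 [-0.64419029 -0.14562677 -1.89500736] 0.5179102294569581
n 507 z pct [0.05675525 0.0605975  0.09794324 0.10238969 0.12877503]
top plane [-0.01629511 -0.01478928  0.10076636]
along [-0.0177417  0.0452538] across [-0.02471939  0.0208094 ]
177 202 206 241
lid angle 1.6923441422234742 3326 0.2771192575101245
crate diff 19.83217543859649
```

View pics/finb.png

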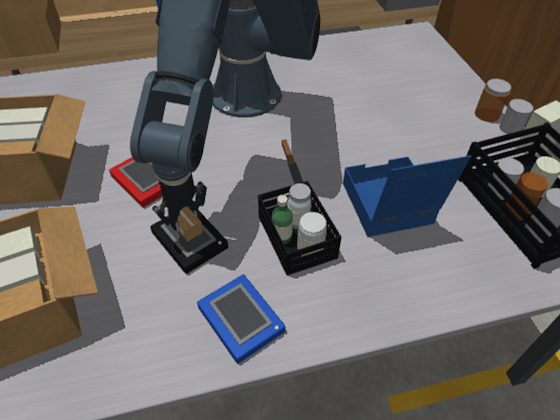

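Final view: the carton is held over the black scanner's glass at (190,225). The lid stands past upright and the blade lies flat at (290,155). The jar, can and bottle stand as before; the crate pixel difference comes from the arm's shadow. I hand the job in.

```bash
python3 -c "
from plant import ctrl
print(ctrl.sign_off())"
```

```text
the job is handed in; nothing more can be done
None
```

I levered the lid open with the blade and laid the blade flat in front of the crate. I then lifted the carton out of the tin, carried it high over the crate, and handed the job in with it held over the black scanner's glass. The clock read about 18.6 s of the 72 s allowed, and sign-off gave no verdict.

**Last checks:**
- **Carton height:** the underside is about 21–22 mm above the glass, from a measured top face near 100 mm and TCP z of 65.6 mm.
- **Carton position:** the offset from the glass centre is about 1–3 mm. The depth data hints at up to 3 mm along the long side, and I did not fully correct this.
- **Carton angle:** the gripper yaw is -65.0°, which puts the carton's long side at 25.0° to match the glass. A noisy fit of the carton's top face was tilted by about 1.3°.
- **Grip:** the opening is steady at 0.52, about 44 mm. The force reading shows no contact with the scanner.
- **Lid:** measured at about 1.69 rad open.
- **Blade:** it lies flat, well away from the tin.
- **Crate goods:** the jar, can and bottle look upright and unmoved. The pixel comparison with the first picture differed (mean 20), which I put down to the arm's shadow, so this check rests on viewing the picture.

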